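# Clamp a post foot in the sloping V-block fixture

### The arm

A 7-joint arm with a two-finger parallel gripper is mounted at the origin on a cart in front of the work surface, level with it; the furniture and walls round the work are solid. World frame = base frame: x ahead of the robot, y to its left, z up, the work surface at z = 0. Lengths are in m, angles in rad, forces in N, time in s.
With the tool pointing down it reaches from about 0.4 to 0.875 m from the base axis. Payload 19.3 kg.
Tool frame: the origin (TCP) lies between the finger pads; the fingertips stand 11 mm ahead of it and the grasp point (between the pads) lies 8 mm behind it; z points along the fingers, y is the direction in which the jaws open and shut (so a half turn about z gives the same grasp; the last joint's range is limited). The gripper opens to 85 mm and grips with 20 to 120 N. Pads are 22 mm wide; open, the fingers measure 114 mm over their backs; the gripper's body (76 mm by 85 mm) begins 54 mm behind the grasp point. The pads swing forward as they close: fully open they stand 13 mm farther back than shut.
Start: joints at [-1.367, 0.521, -0.036, 1.599, 0.021, 1.021, -0.113], TCP at [0.169, 0.602, 0.242] pointing down, gripper open.
Joint ranges: [-2.91, 2.91], [-0.3, 2.13], [-1.5, 1.42], [0.17, 2.43], [-1.26, 4.41], [0.16, 1.93], [-2.52, 2.52]. Speed limits (rad/s): [1.89, 1.89, 2.39, 2.39, 3.01, 3.01, 3.01].

### API

Orientations are given as a 3x3 rotation matrix whose columns are the frame's x, y, z axes.
In Python, from plant import manip gives the robot as it stands. The module is installed in compiled form; this text tells all that it offers. Calls block until the motion is done:
- manip.goto(position, orientation): joint-space move of the TCP to a pose.
- manip.movel(position, frame=None, rate=0.15): straight line of the TCP; frame=None keeps the orientation; rate is the mean speed in m/s.
- manip.movej(angles): joint-space move.
- manip.move_gripper(opening, grip_force=None): finger opening in m; grip_force is the grip in N (None keeps the last); returns when the fingers have stopped.
- manip.pause(seconds).
- manip.solve_ik(position, orientation): joint angles nearest the present ones, or None.
- manip.camera(name): name is "scene" or "top"; returns the picture (384x512x3 uint8, blue, green, red); there is no depth.
- manip.get_calibration(name): a dict with "intrinsics" (3x3 intrinsics, pixels), "position" and "rotation" of the camera in the world. Camera axes: x right, y down, z forward; pixel columns grow to the right and rows downward; lengths in m; the calibration is good to about 2 mm. A picture is of the moment at which its call begins. get_calibration takes no time and is no camera call.
A pose or a line that the arm cannot do raises manip.Unreachable and nothing moves.
- manip.job_done(): hands the job in, once; it reports no verdict.
Readings, each from a call of its own:
- manip.get_time(): time.
- manip.get_joint_positions(): joint angles.
- manip.get_joint_vel(): joint speeds.
- manip.get_tau(): joint torques, N m.
- manip.get_position(): TCP position.
- manip.get_tcp_rot(): TCP orientation.
- manip.get_ft_force(): force on the tool from outside, world axes, zero at the start.
- manip.get_moment(): the same for the moment, N m.
- manip.get_grip_width(): finger opening in m.
Only numpy, scipy, OpenCV 4.12 (cv2) and the standard library are available. Lean on these libraries where they do the work, as an engineer would, in place of code of your own. Each camera call takes 0.05 s, during which the arm holds its last target. There are 200 camera calls.

### The job

Get the post foot ready for welding: lay its tube in the two V-blocks of the sloping fixture with the square plate at the high end, and slide it down until its open end is against the stop; set it in gently, do not drop it. Then swing the heavy clamp strap over so that its pad rests on the tube and holds it down, let go, and leave the other things on the worktop where they are.

Things in the scene. Friction and masses are not known exactly. Their poses are not given: they have to be found in the camera images.
- post_mid (a point): The work, a post foot: round steel tube 34 mm diameter, 150 long, a square plate 52x52x6 tacked across one end; 0.3-0.55 kg. Lies on the worktop at right, plate end to the left, propped up by the plate (tube slopes 3.4 deg). Point: middle of the tube's length, on its axis, 75 from either tube end, 21 above the worktop. x: along the tube to the plate. Weight centred 8 towards the plate.
- post_plate (a point): Centre of the outer face of the post foot's square plate, on the tube's axis, 81 mm from post_mid; axes as post_mid.
- v_rest: Welding fixture, fixed: steel plate 195x92 mm on a stand, sloping 30 deg up to the robot's left, with two V-blocks in line, an end stop at the low end and a hinged strap. Origin: where post_mid comes when the tube lies home in both vees, open end on the stop, plate at the high end. x: up the slope along the vees; z: square off the sloping plate, leaning 30 deg to the right; y: towards the robot.
- v_upper (a point): Upper vee, on the vees' centre line where a seated tube's axis runs; axes as v_rest. In v_rest's frame (mm): sloping plate's surface z -52; vees x -61 to -33 and 39 to 67, each 60 wide, 90-degree walls ending at z -4, 20 either side of the middle. Between the vees there is free room for fingers beside the tube. Friction keeps a tube from sliding down the vees by itself.
- v_stop (a point): Middle of the stop's face, on the vees' centre line, 75 mm from v_rest's origin; axes as v_rest. The stop is 46 wide and 9 thick and its top is at z +8 in v_rest's frame. A tube's open end rests on this face. Round the fixture: a welding gun and a toggle clamp at the left, a vise in front of the post foot at the right, all under 180 mm high; a helmet hangs beyond x = 0.70 m, above z = 0.30 m.
- strap_hinge (a point): Strap's hinge, on the far side of the upper vee; at x 53, y -40, z +26 mm in v_rest's frame, axes as v_rest. Hinge line along x. Its two ears, 6 thick, stand at x 35.5 and x 70.5 and reach z +34.
- strap (a joint): Strap angle, rad. 0: across the vees, pad on top of a seated tube (-0.12 if there is none). Grows as the strap swings up and over away from the robot, about v_rest's +x; 2.6: open stop, clear of the vees. Heavy steel (0.45 kg): past upright (about 1.6) it falls open to its stop, below that it falls shut and holds the tube by its weight, about 6 N at the pad. Lifting the T-grip takes at most 5 N.
- strap_grip (a point): Middle of the strap's T-grip: plain round bar, 16 mm diameter, 100 long, at the strap's free end, parallel to the hinge line and 102 from it. The strap, 28 wide, 10 thick, joins it in the middle: 36 of free bar on either side. x: along the bar, as v_rest's x. At angle q it lies at x 53, y -40 + 102 cos q, z 26 + 102 sin q in v_rest's frame.
- mig_pliers: Bystander, not to be disturbed: pair of pliers, 55 x 177 x 14, lying in front of the fixture; origin at the centre of its underside.
- flap_disc: Bystander, not to be disturbed: toothed grinding disc, 112 across, 12 thick, lying flat behind the fixture; origin at the centre of its underside.
- weld_magnet: Bystander, not to be disturbed: flat arrow-shaped welding magnet, 74 x 103 x 16, behind the post foot; origin at the centre of its underside.
- box_tube: Bystander, not to be disturbed: square tube offcut, 30 x 60 x 30, behind the fixture; origin at the centre of its underside.

How it is judged:
By the outcome, as a careful person would: the job done as asked, in the order asked, and still so for the second after the job is handed in, with the robot touching nothing.
It also fails if it takes over 54 s, if anything falls off the work surface, if the arm or the gripper's body presses on something with over 40 N, if the wrist force passes 120 N, or if a joint passes its speed limit or range.

## Working session

There is one attempt and no reset: what is moved stays moved. The work goes in short steps, each a Python script; the robot and the scene stay as the last script left them, time stands still between calls to the robot, and variables do not carry over. Pictures are saved under pics/ and viewed, about 8 in all and at most 12, crops included, and the job is handed in when it is done.

```bash
mkdir -p pics
python3 - <<'E'
from plant import manip
import cv2
for n in("scene","top"):
    im=manip.camera(n); cv2.imwrite(f"pics/{n}0.png",im)
    c=manip.get_calibration(n); print(n,c["intrinsics"],c["position"],c["rotation"])
print(manip.get_position(),manip.get_tcp_rot(),manip.get_time())
E
```

```text
scene [[482.60225626   0.         253.97785936]
 [  0.         482.60225626 187.82570319]
 [  0.           0.           1.        ]] [ 0.11407333 -1.18981564  0.71158745] [[ 0.91464204 -0.20918705  0.34593455]
 [-0.40350148 -0.41983231  0.81297441]
 [-0.02482922 -0.88316568 -0.46840356]]
top [[488.97780342   0.         260.38274611]
 [  0.         488.97780342 190.87466126]
 [  0.           0.           1.        ]] [ 0.37690526 -0.15920333  1.05308222] [[-0.02419234 -0.98130845  0.19091481]
 [-0.99970674  0.02354085 -0.00568006]
 [ 0.00107959 -0.19099624 -0.98159017]]
[0.16897102 0.60144984 0.24181592] [[-9.62738401e-01  2.70434344e-01 -1.91120214e-04]
 [ 2.70434402e-01  9.62737940e-01 -9.44915738e-04]
 [-7.15389863e-05 -9.61392148e-04 -9.99999535e-01]] 0.1
```

View pics/scene0.png

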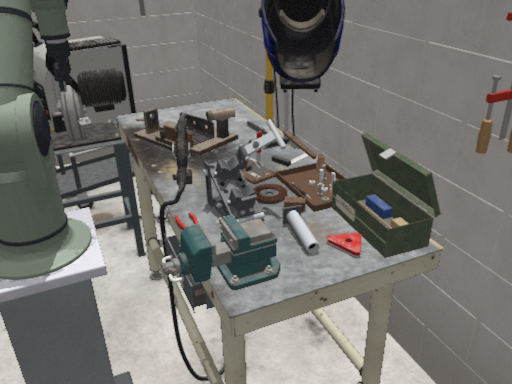

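View pics/top0.png

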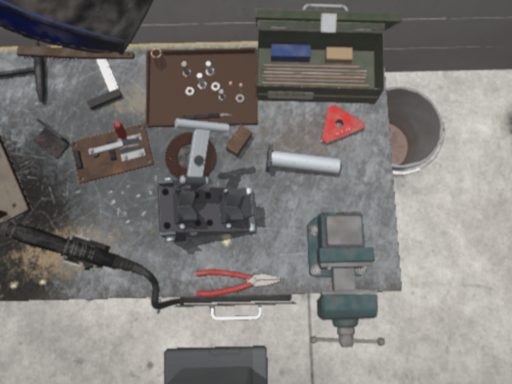

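Top view: the post foot lies at about (268–340, 162) with its plate to the left. The fixture is at about (158–255, 180–240), and the strap is open at (198, 150) with its T-grip at (202, 125). Next: enlarged crops.

Run:
```python
import cv2
t=cv2.imread("pics/top0.png")[110:250,150:350]; s=cv2.imread("pics/scene0.png")[130:260,195:335]
cv2.imwrite("pics/t1.png",cv2.resize(t,None,fx=4,fy=4,interpolation=cv2.INTER_CUBIC))
cv2.imwrite("pics/s1.png",cv2.resize(s,None,fx=4.5,fy=4.5,interpolation=cv2.INTER_CUBIC))
```

```text
(no output)
```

View pics/t1.png

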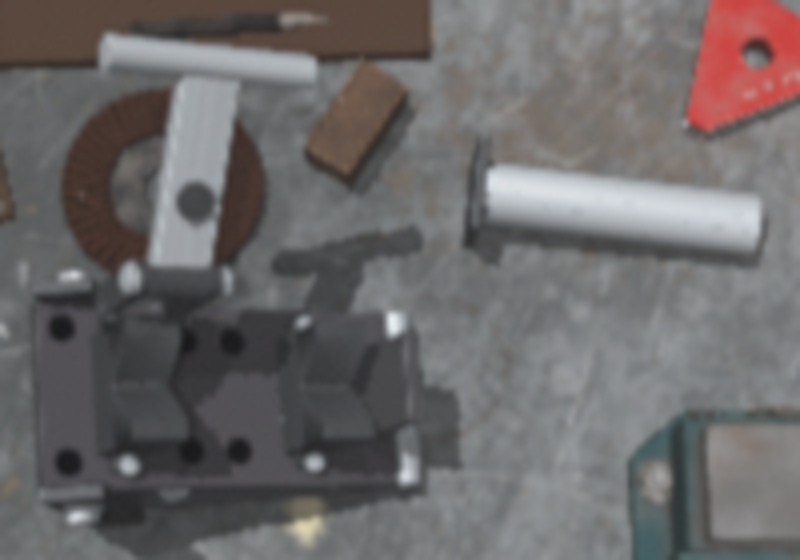

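View pics/s1.png

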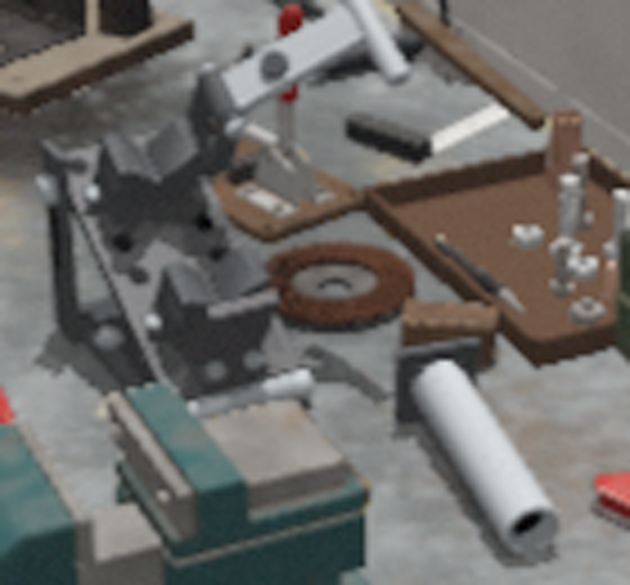

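Top crop: the T-bar ends are at (104,52) and (316,70), and the post tube runs from (488,200) to (760,223). Next I'll fit both poses and overlay the models to check.

```bash
cat > h.py <<'E'
import numpy as np, cv2
from scipy.optimize import least_squares
from scipy.spatial.transform import Rotation as R
from plant import manip
CAL={n:manip.get_calibration(n) for n in("scene","top")}
def proj(n,P):
    c=CAL[n]; q=(np.atleast_2d(P)-c["position"])@np.asarray(c["rotation"]); q=q@np.asarray(c["intrinsics"]).T
    return q[:,:2]/q[:,2:]
s30,c30=.5,np.sqrt(.75)
B=np.array([[0,-1,0],[c30,0,-s30],[s30,0,c30]])
def vR(yaw): return R.from_euler('z',yaw).as_matrix()@B
def vw(p,P): return np.asarray(p[:3])+np.atleast_2d(P)/1000@vR(p[3]).T
def bar(x,q): return [x,-40+102*np.cos(q),26+102*np.sin(q)]
def post(p):  # x,y,yaw of tube-to-plate dir -> origin, R
    Rm=R.from_euler('z',p[2]).as_matrix()@R.from_euler('y',-np.radians(3.4)).as_matrix()
    return np.array([p[0],p[1],.021]),Rm
crop={"top":(150,110,4),"scene":(195,130,4.5)}
def uv(n,a): x,y,f=crop[n]; return (np.array(a,float)+.5)/f-.5+[x,y]
E
cat > fit.py <<'E'
from h import *
V=[("top",bar(103,2.6),(104,52)),("top",bar(3,2.6),(316,70)),("scene",bar(3,2.6),(402,72)),
("top",[39,-20,-4],(183,328)),("top",[39,20,-4],(187,441)),("top",[39,0,-24],(160,385)),
("top",[-61,20,-4],(367,438)),("top",[-61,-20,-4],(378,340)),("scene",[39,0,-24],(150,180)),("scene",[-61,0,-24],(215,305))]
f=lambda p:np.concatenate([proj(n,vw(p,P))[0]-uv(n,a) for n,P,a in V])
r=least_squares(f,[.45,.1,.13,0],loss='soft_l1',x_scale=[.1,.1,.1,1]);print(r.x.round(4),r.fun.reshape(-1,2).round(1).tolist())
W=[("top",75,(488,200)),("top",-75,(759,223)),("scene",-75,(530,530)),("scene",75,(437,375))]
def g(p):
    o,Rm=post(p); return np.concatenate([proj(n,o+Rm[:,0]*x/1000)[0]-uv(n,a) for n,x,a in W])
q=least_squares(g,[.5,-.15,1.57]);print(q.x.round(4),q.fun.reshape(-1,2).round(1).tolist())
np.save("v.npy",r.x);np.save("p.npy",q.x)
E
cat > ov.py <<'E'
from h import *
def overlay(n,src,out,x0,y0,w,hh,f,v,p=None,strap=2.6,seated=False):
    im=cv2.resize(cv2.imread(src)[y0:y0+hh,x0:x0+w],None,fx=f,fy=f,interpolation=cv2.INTER_CUBIC)
    def pl(P,c):
        a=((proj(n,P)-[x0,y0]+.5)*f-.5); cv2.polylines(im,[np.round(a).astype(int)],False,c,1,cv2.LINE_AA)
    for x in(-61,-33,39,67): pl(vw(v,[[x,-30,-52],[x,-30,-4],[x,-20,-4],[x,0,-24],[x,20,-4],[x,30,-4],[x,30,-52]]),(0,255,255))
    for x in(-75,-84): pl(vw(v,[[x,-23,-52],[x,-23,8],[x,23,8],[x,23,-52]]),(255,255,0))
    pl(vw(v,[bar(3,strap),bar(103,strap)]),(0,0,255)); pl(vw(v,[[35,-40,26],[70,-40,26]]),(0,0,255))
    if seated: o,Rm=np.array(v[:3]),vR(v[3])
    elif p is not None: o,Rm=post(p)
    else: o=None
    if o is not None:
        t=np.linspace(0,2*np.pi,25)
        for x in(-75,75): pl(o+np.c_[t*0+x,17*np.cos(t),17*np.sin(t)]/1000@Rm.T,(0,255,0))
        for x in(75,81): pl(o+np.array([[x,-26,-26],[x,26,-26],[x,26,26],[x,-26,26],[x,-26,-26]])/1000@Rm.T,(0,255,0))
    cv2.imwrite(out,im)
if __name__=="__main__":
    v,p=np.load("v.npy"),np.load("p.npy")
    overlay("top","pics/top0.png","pics/t2.png",150,110,200,140,4,v,p)
    overlay("scene","pics/scene0.png","pics/s2.png",195,125,130,100,6,v,p)
E
python3 fit.py; python3 ov.py
```

```text
[ 0.5335 -0.0771  0.1252  0.0478] [[0.6, -0.2], [-0.6, 1.0], [-1.3, 0.8], [-0.3, 2.1], [-0.3, -5.3], [1.9, 0.1], [1.5, -4.1], [-2.5, 0.7], [0.8, -1.1], [0.1, -0.4]]
[ 0.6388 -0.2641  1.4573] [[-0.7, -0.9], [-0.2, 0.3], [0.5, 0.3], [-0.7, 2.2]]
```

View pics/t2.png

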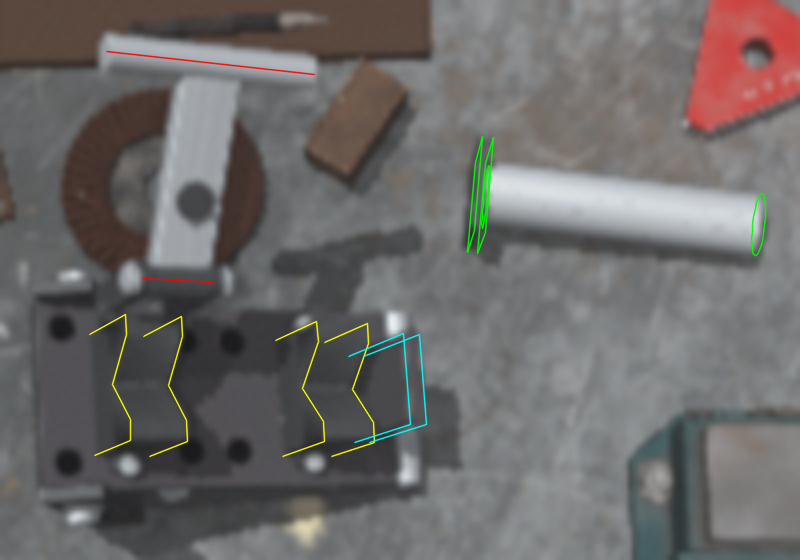

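View pics/s2.png

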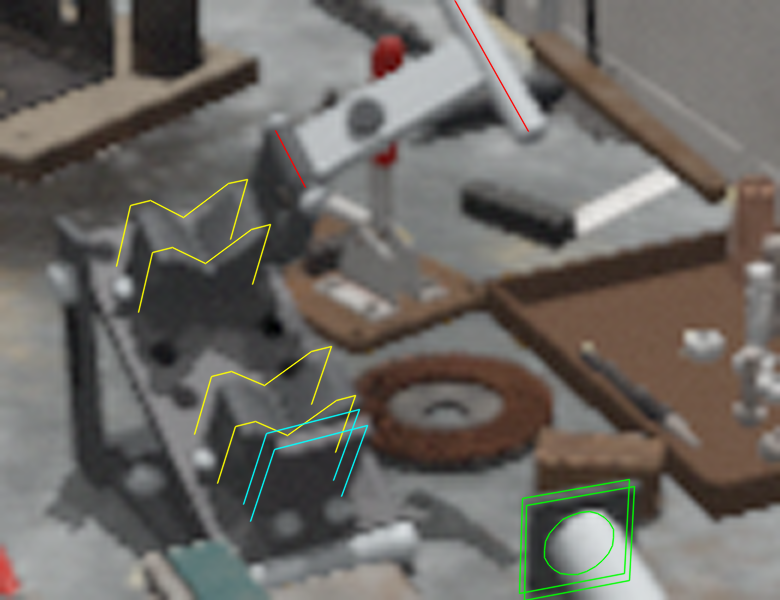

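The post fit is good. The fixture fit is ambiguous, because the top and scene vee edges disagree by several pixels, so I'll take brightened enlargements.

Run:
```python
import cv2,numpy as np
for n,(x,y,w,h,f) in {"top":(155,165,110,72,7),"scene":(200,140,75,75,8)}.items():
    im=cv2.imread(f"pics/{n}0.png")[y:y+h,x:x+w]
    im=cv2.resize(im,None,fx=f,fy=f,interpolation=cv2.INTER_CUBIC)
    im=np.clip(255*(im/160.)**.6,0,255).astype(np.uint8); cv2.imwrite(f"pics/{n}3.png",im)
```

```text
(no output)
```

View pics/top3.png

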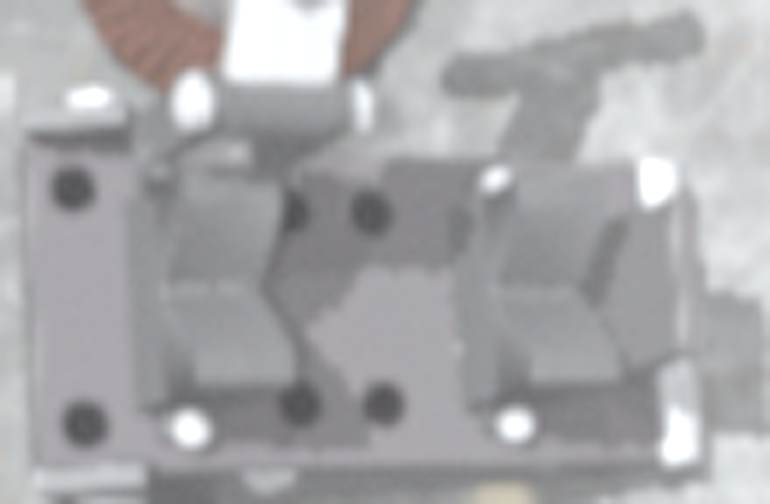

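View pics/scene3.png

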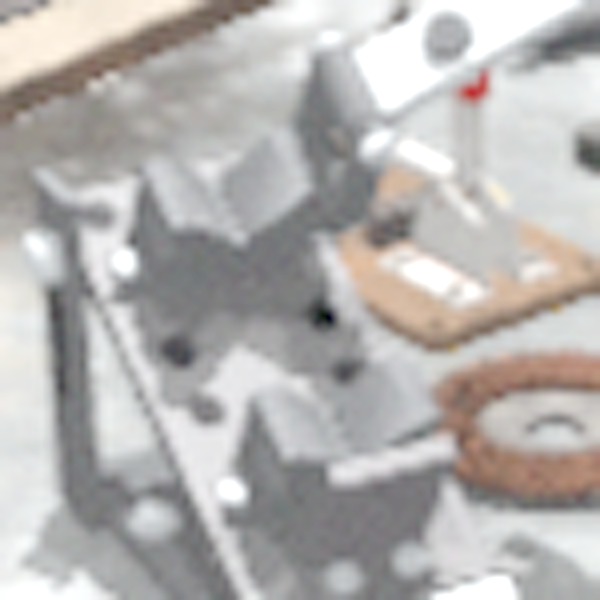

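The walls are clear now. In the brightened crops the block tops run the full ±30 width, so I mislabelled those points earlier. I'll refit with the corrected ones.

```bash
cat > fit2.py <<'E'
from h import *
crop.update({"t3":(155,165,7),"s3":(200,140,8)})
nm={"t3":"top","s3":"scene","top":"top","scene":"scene"}
V=[("top",[103],(104,52)),("top",[3],(316,70)),("scene",[3],(404,73)),
("t3",[39,-30,-4],(280,178)),("t3",[39,30,-4],(297,385)),("t3",[67,-30,-4],(180,178)),("t3",[67,30,-4],(197,385)),
("t3",[-61,30,-4],(620,382)),("t3",[-33,-30,-4],(512,172)),("t3",[-33,30,-4],(530,382)),
("t3",[39,0,-24],(265,285)),("t3",[67,0,-24],(163,288)),("t3",[-33,0,-24],(497,288)),("t3",[-61,0,-24],(585,290)),
("s3",[39,0,-24],(243,242)),("s3",[-79.5,23,8],(332,476)),("s3",[-79.5,-23,8],(455,448)),
("s3",[30,-40,26],(376,147)),("t3",[53,-40,26],(278,106))]
def mk(P,q): return bar(P[0],q) if len(P)==1 else P
for free in(0,1):
    f=lambda p:np.concatenate([proj(nm[n],vw(p,mk(P,p[4] if free else 2.6)))[0]-uv(n,a) for n,P,a in V])
    r=least_squares(f,[.53,.08*-1,.125,.04,2.6],loss='soft_l1',x_scale=[.1,.1,.1,1,1]);print(r.x.round(4),r.cost)
    for (n,P,a),e in zip(V,r.fun.reshape(-1,2)): print(n,P,e.round(1),end="; ")
    print()
    if not free: np.save("v.npy",r.x[:4])
E
python3 fit2.py
```

```text
[ 0.5352 -0.0773  0.1217  0.0634  2.6   ] 6.766702121890494
top [103] [-0.1 -0. ]; top [3] [-1.5  0.5]; scene [3] [-1.4  1.4]; t3 [39, -30, -4] [ 0.4 -1.7]; t3 [39, 30, -4] [-0.1 -0.1]; t3 [67, -30, -4] [ 0.8 -2. ]; t3 [67, 30, -4] [ 0.2 -0. ]; t3 [-61, 30, -4] [ 0.4 -0.1]; t3 [-33, -30, -4] [1.  0.1]; t3 [-33, 30, -4] [ 0.7 -0. ]; t3 [39, 0, -24] [-0.5  0.4]; t3 [67, 0, -24] [ 0.3 -0.1]; t3 [-33, 0, -24] [-0.2  0.2]; t3 [-61, 0, -24] [-0.4  0. ]; s3 [39, 0, -24] [-0.8 -0.3]; s3 [-79.5, 23, 8] [-0.4  0. ]; s3 [-79.5, -23, 8] [-0.3 -0.7]; s3 [30, -40, 26] [0.  0.2]; t3 [53, -40, 26] [-0.5 -0.3]; 
[ 0.5353 -0.0772  0.1217  0.0661  2.5705] 6.441372883423532
top [103] [0.3 0.4]; top [3] [-1.   0.8]; scene [3] [-1.6  0.8]; t3 [39, -30, -4] [ 0.3 -1.7]; t3 [39, 30, -4] [-0.1 -0.2]; t3 [67, -30, -4] [ 0.7 -2. ]; t3 [67, 30, -4] [ 0.2 -0. ]; t3 [-61, 30, -4] [ 0.4 -0.3]; t3 [-33, -30, -4] [ 0.9 -0. ]; t3 [-33, 30, -4] [ 0.7 -0.1]; t3 [39, 0, -24] [-0.6  0.4]; t3 [67, 0, -24] [ 0.2 -0.1]; t3 [-33, 0, -24] [-0.2  0.1]; t3 [-61, 0, -24] [-0.5 -0.1]; s3 [39, 0, -24] [-0.8 -0.3]; s3 [-79.5, 23, 8] [-0.3  0. ]; s3 [-79.5, -23, 8] [-0.3 -0.7]; s3 [30, -40, 26] [0.  0.2]; t3 [53, -40, 26] [-0.6 -0.3];
```

The fit is now within about 2 mm. Next I'll check reachability for every pose of the plan.

```bash
cat >> h.py <<'E'
def tool(Rf,s=1):  # tool z = -frame z, tool y = s*frame y
    y=s*Rf[:,1]; z=-Rf[:,2]; return np.c_[np.cross(y,z),y,z]
def tcp(g,Rt): return np.asarray(g)+.008*Rt[:,2]
GX,GZ=.008,.003
def post_g(p,dz=0):
    o,Rm=post(p); return o+Rm@[GX,0,GZ+dz],Rm
def seat_g(v,dx=0,dy=0,dz=0):
    Rv=vR(v[3]); return np.asarray(v[:3])+Rv@[GX+dx,dy,GZ+dz],Rv
def bar_g(v,x,q,dz=0):
    return vw(v,np.array(bar(x,q))+[0,0,dz*1000])[0],vR(v[3])
E
python3 - <<'E'
from h import *
v,p=np.load("v.npy"),np.load("p.npy")
for s in(1,-1):
    L=[("via",([.5,0,.3],post(p)[1])),("above",post_g(p,.1)),("grasp",post_g(p)),("lift",post_g(p,.2)),("pre",seat_g(v,.015,0,.09)),("seat",seat_g(v)),("back",seat_g(v,0,0,.2))]
    L+=[(f"bar{x} {q} {dz}",bar_g(v,x,q,dz)) for x in(21,85) for q,dz in((2.6,.07),(2.6,0),(1.57,0),(0,0),(0,.1))]
    for n,(g,Rf) in L:
        Rt=tool(Rf,s); j=manip.solve_ik(tcp(g,Rt),Rt); print(s,n,np.round(g,3),None if j is None else np.round(j,2))
E
```

```text
1 via [0.5 0.  0.3] [ 0.83  0.52 -1.27  1.83  0.49  1.16  2.44]
1 above [ 0.639 -0.262  0.124] [-0.25  1.17  1.22  1.52 -1.17  1.32 -2.11]
1 grasp [ 0.64  -0.256  0.024] [-0.2   1.2   1.    1.56 -1.17  1.1  -2.11]
1 lift [ 0.638 -0.268  0.224] [-0.23  1.02  1.22  1.45 -1.    1.39 -2.21]
1 pre [ 0.537 -0.104  0.214] [-0.33  0.98  1.22  1.76 -1.16  1.68 -1.85]
1 seat [ 0.535 -0.072  0.128] [-0.32  0.99  1.01  1.85 -1.2   1.46 -1.83]
1 back [ 0.541 -0.172  0.302] [-0.2   0.89  1.23  1.58 -1.04  1.79 -1.92]
1 bar21 2.6 0.07 [ 0.666 -0.125  0.261] [-0.17  0.96  1.01  1.34 -1.12  1.71 -2.18]
1 bar21 2.6 0 [ 0.664 -0.09   0.2  ] [-0.24  1.02  1.01  1.44 -1.18  1.62 -2.13]
1 bar21 1.57 0 [ 0.578 -0.121  0.243] [-0.29  0.99  1.22  1.61 -1.16  1.75 -1.94]
1 bar21 0 0 [ 0.473 -0.076  0.155] [-0.39  1.03  1.22  1.98 -1.22  1.6  -1.67]
1 bar21 0 0.1 [ 0.476 -0.126  0.241] [-0.31  0.87  1.23  1.86 -1.04  1.64 -1.78]
1 bar85 2.6 0.07 [ 0.662 -0.07   0.293] [-0.32  1.    1.22  1.38 -1.23  1.82 -2.19]
1 bar85 2.6 0 [ 0.66  -0.035  0.232] [-0.33  0.94  1.01  1.48 -1.16  1.6  -2.21]
1 bar85 1.57 0 [ 0.
[... 862 characters left out ...]
[-0.04  0.83  0.54  1.42 -0.88  1.38  0.83]
-1 bar21 1.57 0 [ 0.578 -0.121  0.243] [-0.07  0.71  0.67  1.6  -0.85  1.42  0.96]
-1 bar21 0 0 [ 0.473 -0.076  0.155] [ 0.11  0.6   0.31  1.96 -0.77  1.02  1.01]
-1 bar21 0 0.1 [ 0.476 -0.126  0.241] [-0.09  0.6   0.75  1.85 -0.81  1.35  1.1 ]
-1 bar85 2.6 0.07 [ 0.662 -0.07   0.293] [-0.15  0.77  0.73  1.37 -0.92  1.54  0.77]
-1 bar85 2.6 0 [ 0.66  -0.035  0.232] [-0.11  0.76  0.52  1.46 -0.86  1.35  0.74]
-1 bar85 1.57 0 [ 0.574 -0.065  0.275] [-0.22  0.67  0.77  1.65 -0.89  1.44  0.9 ]
-1 bar85 0 0 [ 0.469 -0.021  0.187] [-0.05  0.53  0.39  2.01 -0.81  1.04  0.94]
-1 bar85 0 0.1 [ 0.473 -0.071  0.273] [-0.28  0.54  0.87  1.89 -0.84  1.37  1.03]
```

```bash
cat >> h.py <<'E'
S=-1
def goto(gR): Rt=tool(gR[1],S); manip.goto(tcp(gR[0],Rt),Rt)
def movel(gR,rate=.15): Rt=tool(gR[1],S); manip.movel(tcp(gR[0],Rt),Rt,rate)
E
python3 - <<'E'
from h import *
p=np.load("p.npy"); f=lambda:np.round(manip.get_ft_force(),1)
goto((np.array([.5,0,.3]),post(p)[1])); print(manip.get_time())
goto(post_g(p,.1)); print(manip.get_time(),f())
movel(post_g(p),.1); print(f(),manip.get_position().round(4) if hasattr(manip.get_position(),'round') else manip.get_position())
manip.move_gripper(.03,60); print(manip.get_grip_width(),f(),manip.get_time())
movel(post_g(p,.03),.08); print(f(),np.round(manip.get_moment(),2),manip.get_grip_width(),manip.get_time())
cv2.imwrite("pics/s4.png",manip.camera("scene")[150:270,220:360].repeat(4,0).repeat(4,1))
E
```

```text
2.5417
3.8417 [0.1 0.3 0.3]
[-0.1  1.1  0.6] [ 0.6401 -0.2561  0.0172]
0.03219193224972384 [-1.8  1.6  7.3] 5.525
[-0.3 -0.7 -5.2] [-0.14  0.01  0.  ] 0.03246037366674306 6.05
```

View pics/s4.png

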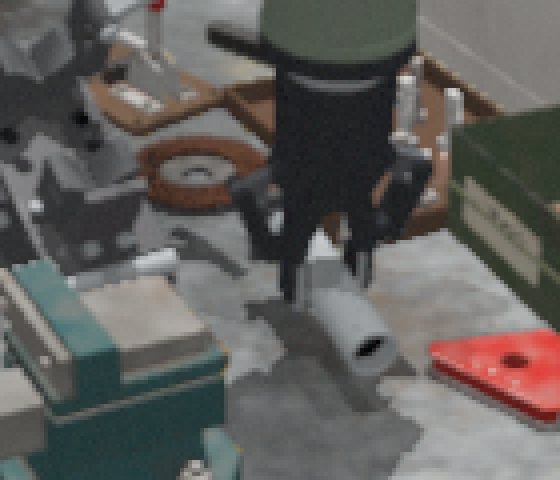

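The post is held, with about 5.5 N of weight and its open end towards the camera at about (370,345). Next: lift, tilt, and bring it over the vees, then lower with force monitoring.

Run:
```python
from h import *
p,v=np.load("p.npy"),np.load("v.npy"); Rv=vR(v[3])
fv=lambda:np.asarray(manip.get_ft_force())@Rv
movel(post_g(p,.2),.25); goto(seat_g(v,.015,0,.14)); movel(seat_g(v,.015,0,.015),.12)
manip.pause(.2); b=np.mean([fv() for _ in range(3)],0); print(manip.get_time(),b.round(1),manip.get_moment())
im=manip.camera("scene"); cv2.imwrite("pics/s5.png",im); cv2.imwrite("pics/t5.png",manip.camera("top"))
for dz in np.arange(.013,-.0061,-.002):
    movel(seat_g(v,.015,0,dz),.03); d=fv()-b
    print(round(dz,3),d.round(1),np.round(manip.get_moment(),2),round(manip.get_time(),2))
    if d[2]>5 or np.linalg.norm(d)>9: break
```

```text
9.0583 [-1.9 -0.1 -4.2] [-1.07237484 -0.0460539   0.01631157]
0.013 [-1.2  0.  -0.3] [-1.07 -0.04  0.02] 9.41
0.011 [-0.  -0.2  0. ] [-0.99 -0.05 -0.02] 9.66
0.009 [-0.7 -0.2  0.5] [-1.09 -0.05  0.01] 9.91
0.007 [-0.2 -0.3 -0.2] [-1.08 -0.06 -0.01] 10.16
0.005 [-1.1 -0.   0.1] [-1.05 -0.1   0.05] 10.41
0.003 [-0.7  0.6  0.5] [-1.09 -0.08  0.  ] 10.66
0.001 [-0.4 -0.6  9.3] [-0.88 -0.22  0.16] 10.91
```

Contact came at dz ≈ +1 mm, with lateral force near zero. Now the slide down to the stop.

Run:
```python
from h import *
v=np.load("v.npy"); Rv=vR(v[3]); fv=lambda:np.asarray(manip.get_ft_force())@Rv
b=np.array([-2.2,-.1,-4.2]); dz=.001
for dx in np.arange(.0135,-.0076,-.0015):
    movel(seat_g(v,dx,0,dz),.03); d=fv()-b
    print(round(dx,4),round(dz,4),d.round(1),np.round(manip.get_moment(),2),round(manip.get_time(),2))
    if d[2]>14: dz+=.0005
    if d[2]<3: dz-=.0005
    if d[0]>13: break
cv2.imwrite("pics/t6.png",manip.camera("top")); cv2.imwrite("pics/s6.png",manip.camera("scene"))
```

```text
0.0135 0.001 [ 9.2  0.3 14.3] [0.73 0.04 0.26] 11.16
0.012 0.0015 [ 5.9 -1.5  9. ] [ 0.21 -0.47 -0.01] 11.41
0.0105 0.0015 [ 6.1 -2.   8.3] [ 0.28 -0.63  0.08] 11.66
0.009 0.0015 [ 7.3 -1.3  8.4] [ 0.49 -0.52  0.11] 11.91
0.0075 0.0015 [ 7.6 -1.4  8.5] [ 0.6  -0.48  0.13] 12.16
0.006 0.0015 [ 8.3 -1.9  8. ] [ 0.51 -0.5   0.06] 12.41
0.0045 0.0015 [ 7.7 -2.7  8.5] [ 0.6  -0.47  0.1 ] 12.66
0.003 0.0015 [ 7.8 -2.   9.7] [ 0.65 -0.46  0.08] 12.91
0.0015 0.0015 [ 6.7 -1.8  9.8] [ 0.65 -0.44  0.13] 13.16
0.0 0.0015 [ 7.4 -1.3  9.4] [ 0.56 -0.43  0.17] 13.41
-0.0015 0.0015 [ 8.2 -1.3  9.1] [ 0.62 -0.46  0.13] 13.66
-0.003 0.0015 [12.9 -1.3 11.7] [ 1.67 -0.14  0.23] 13.91
-0.0045 0.0015 [23.5  1.3 18. ] [3.8  0.45 0.33] 14.16
```

Run:
```python
from h import *
from ov import overlay
v=np.load("v.npy"); Rv=vR(v[3]); fv=lambda:np.asarray(manip.get_ft_force())@Rv
movel(seat_g(v,-.0037,0,.0015),.03); print(fv().round(1))
manip.move_gripper(.05); print(fv().round(1),manip.get_time())
movel(seat_g(v,-.0037,0,.14),.2); print(fv().round(1),manip.get_time())
cv2.imwrite("pics/s7.png",manip.camera("scene")); cv2.imwrite("pics/t7.png",manip.camera("top"))
overlay("scene","pics/s7.png","pics/s7o.png",200,135,80,75,7,v,seated=True)
overlay("top","pics/t7.png","pics/t7o.png",150,110,110,130,4,v,seated=True)
a,b=cv2.imread("pics/s7o.png")[:520,:360+100],cv2.imread("pics/t7o.png")[:,100:440]
h=max(a.shape[0],b.shape[0]);pad=lambda i:cv2.copyMakeBorder(i,0,h-i.shape[0],0,0,0)
cv2.imwrite("pics/c7.png",np.hstack([pad(a),pad(b)]))
```

```text
[17.1  0.  10.1]
[ 0.   0.6 -0.1] 14.825
[ 0.3  0.1 -0.7] 15.6667
```

View pics/c7.png

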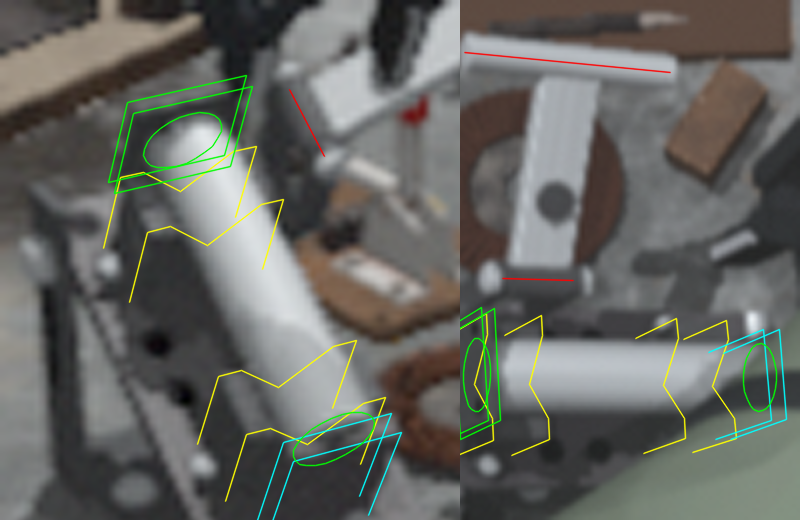

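The tube is in both vees with its open end on the stop (composite: end at about (330,435), tube along the model axis). Next I'll grip the T-bar on its low-side free length and swing it.

```bash
cat > arc.py <<'E'
from h import *
v=np.load("v.npy"); Rv=vR(v[3]); fv=lambda:np.asarray(manip.get_ft_force())@Rv
def arc(qs,o,rate=.1,k=5e-5):
    for q in qs:
        g,_=bar_g(v,21,q); movel((g+Rv@np.r_[0,o],Rv),rate)
        f=fv(); r=np.array([np.cos(q),np.sin(q)]); fr=f[1:]@r
        print(round(q,2),f.round(1),"rad",fr.round(1),"tan",round(f[2]*r[0]-f[1]*r[1],1),(o*1000).round(1),round(manip.get_grip_width()*1e3,1),round(manip.get_time(),2))
        if np.linalg.norm(f)>35: print("STOP");break
        o=o+k*fr*r
    np.save("o.npy",o); return q
E
python3 - <<'E'
from arc import *
movel(bar_g(v,21,2.6,.09),.2); movel(bar_g(v,21,2.6,.0),.12); print(fv().round(1),manip.get_time())
manip.move_gripper(.01,25); print(manip.get_grip_width(),fv().round(1),manip.get_time())
arc([2.58,2.5,2.35],np.zeros(2))
cv2.imwrite("pics/s8.png",manip.camera("scene"))
E
```

```text
[-0.1 -0.7  0.7] 17.475
0.015175188119062823 [-0.3 -1.5  4.5] 17.875
2.58 [-2.4 -7.   0.4] rad 6.2 tan 3.4 [0. 0.] 15.3 18.12
2.5 [-2.2 -7.6  1.3] rad 6.9 tan 3.5 [-0.3  0.2] 14.9 18.38
2.35 [ -1.8 -10.1   6.3] rad 11.6 tan 2.8 [-0.5  0.4] 15.4 18.68
```

Run:
```python
from arc import *
arc(np.r_[np.arange(2.2,.25,-.15)],np.load("o.npy"),k=1e-4)
```

```text
2.2 [ -1.3 -11.1   9.8] rad 14.5 tan 3.1 [-0.9  0.8] 15.1 19.02
2.05 [-0.4 -9.1 11. ] rad 14.0 tan 3.0 [-1.8  2. ] 14.8 19.32
1.9 [ 0.4 -6.5  9.8] rad 11.4 tan 3.0 [-2.4  3.2] 15.3 19.62
1.75 [ 0.8 -1.8  7.6] rad 7.8 tan 0.5 [-2.8  4.3] 15.3 19.93
1.6 [ 2.7 -1.1  5.9] rad 6.0 tan 0.9 [-2.9  5. ] 14.8 20.23
1.45 [0.9 0.7 6.4] rad 6.5 tan 0.1 [-3.   5.6] 14.8 20.52
1.3 [2.2 0.9 6. ] rad 6.1 tan 0.7 [-2.9  6.3] 14.8 20.82
1.15 [0.6 0.5 3.2] rad 3.1 tan 0.8 [-2.7  6.9] 14.9 21.12
1.0 [-0.8 -0.3 -1.9] rad -1.8 tan -0.8 [-2.6  7.1] 15.0 21.43
0.85 [-1.9  1.   0.5] rad 1.1 tan -0.4 [-2.7  7. ] 14.6 21.73
0.7 [-1.9  2.2  0.7] rad 2.1 tan -0.9 [-2.6  7.1] 14.8 22.02
0.55 [-1.3  3.2  1.1] rad 3.3 tan -0.7 [-2.5  7.2] 14.8 22.32
0.4 [-2.1  3.6  1.8] rad 4.0 tan 0.2 [-2.2  7.4] 14.7 22.62
0.25 [-0.4  4.9  0.6] rad 4.9 tan -0.6 [-1.8  7.5] 15.1 22.93
```

Run:
```python
from arc import *
o=np.load("o.npy")
for q in np.r_[.18,.12,np.arange(.09,-.13,-.02)]:
    g,_=bar_g(v,21,q); movel((g+Rv@np.r_[0,o],Rv),.04); f=fv()
    print(round(q,2),f.round(1),o*1000,round(manip.get_grip_width()*1e3,1),round(manip.get_time(),2))
    if f[2]>6: break
    o[0]+=1e-4*f[1]
np.save("o.npy",o)
im=manip.camera("scene"); cv2.imwrite("pics/s9.png",im)
cv2.imwrite("pics/s9c.png",cv2.resize(im[125:225,190:310],None,fx=6,fy=6,interpolation=cv2.INTER_CUBIC))
```

```text
0.18 [-0.6  3.7  0.5] [-1.32830535  7.66533812] 15.0 23.25
0.12 [-1.4  0.1 -0.9] [-0.96040226  7.66533812] 14.9 23.56
0.09 [-0.9  0.9  0.1] [-0.94580638  7.66533812] 14.9 23.81
0.07 [-1.  -1.4  0.1] [-0.85691149  7.66533812] 15.0 24.06
0.05 [-0.2  0.8  0.5] [-0.99342293  7.66533812] 14.8 24.31
0.03 [-0.4  1.2  0.9] [-0.91337689  7.66533812] 15.0 24.56
0.01 [-0.6  1.3 -0.1] [-0.79599591  7.66533812] 14.8 24.81
-0.01 [-1.   1.2 -0.8] [-0.66101706  7.66533812] 14.9 25.06
-0.03 [0.4 2.6 0.7] [-0.53655291  7.66533812] 14.8 25.31
-0.05 [-0.5  1.5  1.1] [-0.27671413  7.66533812] 15.2 25.56
-0.07 [-1.2  0.3 -1.1] [-0.12631511  7.66533812] 14.7 25.81
-0.09 [ 3.6  4.2 11. ] [-0.09969349  7.66533812] 14.7 26.06
```

View pics/s9c.png

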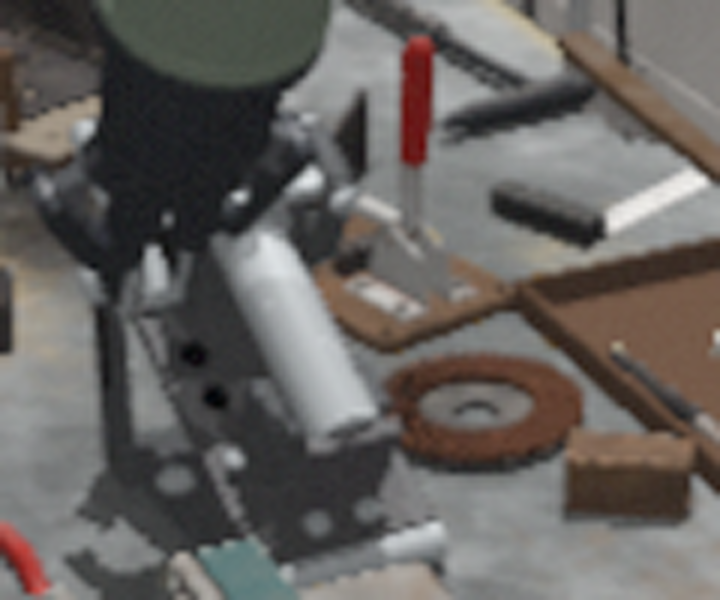

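Pad contact was felt at q ≈ 0. The strap is across the tube, with the bar end at (155,275) in the grip and the tube end still on the stop at (350,430). Now release and retreat.

Run:
```python
from arc import *
from ov import overlay
o=np.load("o.npy"); g,_=bar_g(v,21,-.085); mv=lambda d,r:movel((g+Rv@(np.r_[0,o]+d),Rv),r)
mv([0,0,0],.03); print(fv().round(1))
manip.move_gripper(.036); print(fv().round(1))
mv([0,0,.05],.08); print(fv().round(1)); mv([0,0,.15],.2)
goto((np.array([.45,-.35,.33]),Rv)); manip.pause(.3); print(fv().round(1),manip.get_time())
for n in("scene","top"): cv2.imwrite(f"pics/{n}10.png",manip.camera(n))
overlay("top","pics/top10.png","pics/t10.png",130,110,130,130,3,v,seated=True,strap=0)
s=cv2.resize(cv2.imread("pics/scene10.png")[130:228,195:275],None,fx=5,fy=5,interpolation=cv2.INTER_CUBIC)
t=cv2.imread("pics/t10.png"); t2=cv2.resize(cv2.imread("pics/top10.png"),(390,292))[:199]
left=np.vstack([t,t2[:,:]])[:590]; s=cv2.copyMakeBorder(s,0,left.shape[0]-s.shape[0],0,0,0)
cv2.imwrite("pics/c10.png",np.hstack([left,s])[:600,:800])
```

```text
[1.5 2.9 7.7]
[ 0.3 -0.4  0.2]
[ 0.7 -0.2  0.2]
[0.4 0.3 0. ] 29.2583
```

View pics/c10.png

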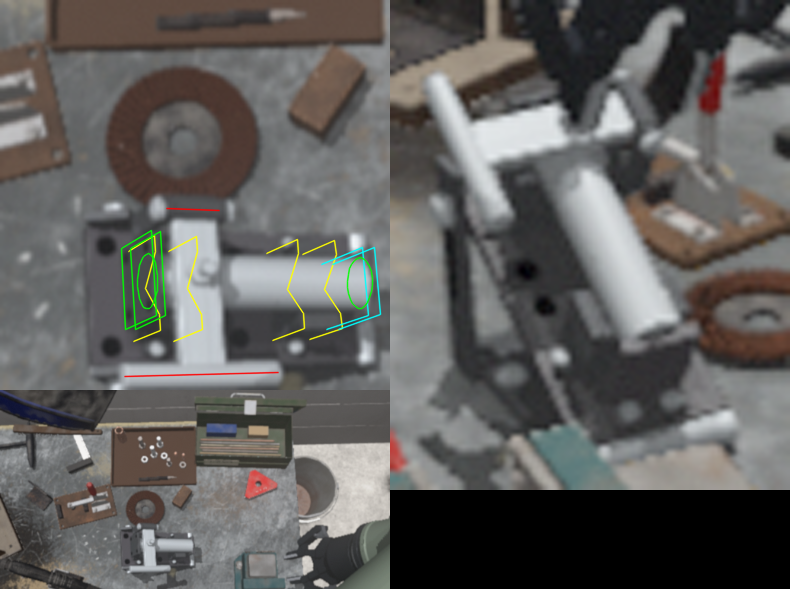

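Run:
```python
from plant import manip
print(manip.get_ft_force(),manip.get_time()); manip.job_done()
```

```text
[ 0.2733514  -0.64181542  0.50976165] 29.3583
the job is handed in; nothing more can be done
```

The post foot is in the fixture with its plate at the high end and its open end against the stop. The clamp strap is closed on it, and I handed the job in at 29.4 s of the allowed 54 s.

**Seating:** I gripped the tube near its balance point and lowered it until I felt about 9 N of contact in the vees. Then I slid it down until the push against the stop rose from about 8 to 23 N. I eased it to 17 N before opening the fingers.

**Strap:** I swung it over by the T-grip, keeping hold until I felt the pad meet the tube. I then let go and backed away.

**Last checks:**
- **Strap and tube:** the final pictures show the T-bar where angle 0 predicts it, and the tube lying along the vees with its end at the stop.
- **Robot clear:** the wrist force read about zero, so the robot was touching nothing.
- **Other things:** the disc, magnet and box tube looked unmoved. I did not look closely at the pliers in the final picture, but the arm never went low near them.

**Disagreements:**
- **Stop contact:** it came about 3 mm further down than the pose measured from the pictures.
- **Swing path:** the hand drifted up to about 7.7 mm from the planned arc. The bar may have slid a little in the pads, with radial forces up to 14.5 N.

Both stayed within the force limits and did not show in the final pictures.

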